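Release the latched lamp key of the microscope

TASK

One of the four identical keys on the microscope's lamp control box is still latched down. With a fingertip, tap the four keys lightly one after the other, from left to right as the robot sees them, to feel which one it is, without pushing any key home; then press the latched key down to its stop and let it go, so that all four keys stand fully up. Do not push any of the other keys home, pick nothing up, and leave the things on and around the box where they stand.

Things in the scene. Friction and masses are not known exactly. Their poses are not given: they have to be found in the camera images.
- console: cream lamp control box, fixed, 150 mm deep (x), 250 mm wide (y), 55 mm high, level top; origin at the centre of its underside, x to its rear (away from the robot), y to its left as the robot sees it. Four keys in a row along y on the front half of its top, 35 mm in front of the origin, at y = +54, +18, -18, -54 mm; small things stand on the rear half.
- key1_top (a point): centre of the top face of the first (leftmost) key, counted from the left as the robot sees it. The four keys are identical square grey caps, 24 x 24 mm, 36 mm from centre to centre (12 mm gaps). Which one is latched changes from start to start.
- key2_top (a point): centre of the top face of the second key, counted from the left as the robot sees it. Any key that is up has its top 67 mm above the bench (12 mm above the box's top); the latched key's top is held 4 mm lower, at 63 mm. Keys move straight down and reach their stop 8 mm below up.
- key3_top (a point): centre of the top face of the third key, counted from the left as the robot sees it. Any key that is up is sprung: it begins to give at 2 N and then yields 2 mm per newton, reaching its stop at 6 N.
- key4_top (a point): centre of the top face of the fourth (rightmost) key, counted from the left as the robot sees it. Whichever key is latched does not give below about 4 N; pushed on down to its stop (4 mm farther, 6 to 7 N) it unlatches, and it rises fully by itself when let go.
- oil_bottle: small amber bottle, 26 mm across, 50 mm tall, standing on the rear deck of the control box; loose, not part of the job; origin at the centre of its underside
- lens_case: clear round lens case, 32 mm across, 38 mm tall, standing on the rear deck of the control box; loose, not part of the job; origin at the centre of its underside
- specimen_jar: white jar with a lid, 48 mm across, 62 mm tall, on the bench to the left of the box; loose, not part of the job; origin at the centre of its underside
- petri_dish: shut clear dish, 60 mm across, 15 mm tall, on the bench to the right of the box; loose, not part of the job; origin at the centre of its underside
- slide_box: box for slides, 40 x 85 x 28 mm, on the bench behind the box; loose, not part of the job; origin at the centre of its underside
- marker: marker pen 120 mm long, 12 mm thick, lying on the bench in front of the box; loose, not part of the job; origin at the centre of its underside
- stain_bottle: white bottle, 36 mm across, 75 mm tall, on the bench to the right of the box, toward its rear; loose, not part of the job; origin at the centre of its underside

How it is judged:
By the outcome, as a careful person would: the job done as asked, in the order asked, and still so for the second after the job is handed in, with the robot touching nothing.
It also fails if it takes over 58 s, if anything falls off the work surface, if the arm or the gripper's body presses on something with over 40 N, if the wrist force passes 120 N, or if a joint passes its speed limit or range.

ROBOT

A 6-joint arm with a two-finger parallel gripper is mounted at the origin on the work surface. World frame = base frame: x ahead of the robot, y to its left, z up, the work surface at z = 0. Lengths are in m, angles in rad, forces in N, time in s.
With the tool pointing down it reaches from about 0.4 to 0.825 m from the base axis. Payload 7 kg.
Tool frame: the origin (TCP) lies midway between the tips of the shut fingers; the grasp point (between the pads) lies hold_point_z behind it (hold_point_z is the distance from the TCP to the grasp point, in m); z points along the fingers, y is the direction in which the jaws open and shut (so a half turn about z gives the same grasp; the last joint's range is limited). The gripper opens to 88 mm and grips with 3 to 60 N. Pads are 19 mm wide; open, the fingers measure 130 mm over their backs; the gripper's body (78 mm by 193 mm) begins 47 mm behind the grasp point.
Start: joints at [1.442, 0.359, 0.012, 0, -1.224, -0.288], TCP at [0.273, 0.617, 0.227] pointing down, gripper open.
Joint ranges: [-3.07, 3.07], [-1.43, 2.12], [-1.02, 1.25], [-3.03, 1.67], [-3.05, -0], [-3.03, 3.03]. Speed limits (rad/s): [2.39, 2.39, 3.01, 3.14, 3.14, 3.14].

INTERFACE

Orientations are given as [roll, pitch, yaw] about the fixed x, y, z axes, in that order (R = Rz(yaw) Ry(pitch) Rx(roll)).
In Python, from station import * gives the robot as it stands. The module is installed in compiled form; this text tells all that it offers.
- The arm moves only by the tool arm_command, never from a script. Its arguments are lists of equal length, an entry for each row: "fingers": the closure, from -1 (fully open) to 1 (shut); "dp": the shift along the world's x, y, z in m, a list of three; "roll": the turn about the world's z in rad. In form: {"fingers": [fingers, ...], "dp": [[x, y, z], ...], "roll": [roll, ...]}. A call has 1 to 8 rows; each row shifts and turns the pose as measured when the row begins; what a row does not reach is not made up. A row lasts 1/10 s, in which the tool goes at most 50 mm and 8.59 degrees, less where a joint would pass 70% of its speed; a pose out of reach is approached as far as the arm can. A call is refused whole if a number of a shift passes 0.05 or a number of a turn 0.15, either way. A call with a gripper value outside its range is refused whole. The fingers move at their own pace and stop on an object; "newtons" is the grip in N (left out, the last holds). Time passes only in rows, so rows that do not move let the fingers close. It gives the time, the measured TCP pose, the force and the opening at its end, in the units of the state.
- get_state(): the state, without advancing time (a new reading comes with each control period).
- grab_frame(name): name is "scene" or "side" or "wrist"; returns the picture (400x640x3 uint8, blue, green, red); there is no depth.
- calibration(name): a dict with "fx", "fy", "cx", "cy" (pixels), "R" (3x3) and "t" (3): a world point X has camera coordinates R X + t; the wrist camera has in their place "hand_eye" (4x4, takes a point from camera to tool coordinates, whose origin is the TCP and whose axes are the flange's). Camera axes: x right, y down, z forward; pixel columns grow to the right and rows downward; lengths in m; the calibration is good to about 2 mm. A picture is of the moment at which its call begins: read the wrist's pose just before it. calibration takes no time and is no camera call.
- job_done(): hands the job in, once; it reports no verdict.
The state is a dict: "t": time; "q": joint angles; "qd": joint speeds; "joint_efforts": joint torques, N m; "eef_pos": TCP position; "ee_rot": TCP orientation; "force": force on the tool from outside, world axes, zero at the start; "moment": the same for the moment, N m; "width": finger opening in m.
Only numpy, scipy, OpenCV 4.12 (cv2) and the standard library are available. Lean on these libraries where they do the work, as an engineer would, in place of code of your own. Each camera call takes 0.05 s, during which the arm holds its last target.

## Working session

There is one attempt and no reset: what is moved stays moved. The work goes in short steps, Python scripts to look and compute and a tool call to move; the robot and the scene stay as the last step left them, time stands still between calls to the robot, and variables do not carry over. Pictures are saved under pics/ and viewed, and the job is handed in when it is done.

Besides the shell and the picture viewer there is one more tool, called after "Emit:" by a JSON object that holds its "method" and its "body". arm_command: Moves the arm, as the interface text tells. Its arguments: {"type":"object","properties":{"fingers":{"type":"array"},"dp":{"type":"array"},"roll":{"type":"array"},"newtons":{"type":"number"}},"required":["fingers","dp","roll"]}

```bash
mkdir -p pics; python3 - <<'E'
from station import *
import cv2
s=get_state();print({k:s[k] for k in('t','eef_pos','ee_rot','force','width')})
for n in('scene','side','wrist'):
    cv2.imwrite(f'pics/{n}0.png',grab_frame(n));c=calibration(n);print(n,c)
E
```

```text
{'t': 0.0, 'eef_pos': array([0.27308704, 0.61675341, 0.22562263]), 'ee_rot': array([ 3.13993080e+00, -1.71236540e-04, -4.16867521e-01]), 'force': array([ 0.25763907, -0.33614827,  0.02429508]), 'width': 0.08775732262364809}
scene {'fx': 441.7014277550496, 'fy': 441.7014277550496, 'cx': 321.4368148097554, 'cy': 195.38541498626248, 'R': array([[ 0.54119942,  0.84085911,  0.00768992],
       [ 0.56343695, -0.3558243 , -0.74560571],
       [-0.6242131 ,  0.40785417, -0.666343  ]]), 't': array([-0.34943674, -0.24650222,  1.16767219])}
side {'fx': 411.14731124525855, 'fy': 411.14731124525855, 'cx': 320.87225614180454, 'cy': 201.31552311070106, 'R': array([[ 0.74468142, -0.66734367,  0.01009969],
       [-0.47646072, -0.54215219, -0.69213885],
       [ 0.46737005,  0.51061084, -0.72169371]]), 't': array([-0.41355813,  0.33337812,  0.61239206])}
wrist {'fx': 354.5634633319678, 'fy': 354.5634633319678, 'cx': 320.02585473593683, 'cy': 208.12934406833682, 'hand_eye': array([[-5.13293993e-04, -9.53010113e-01, -3.02938048e-01,
         8.27540915e-02],
       [ 9.99999832e-01, -5.70715635e-04,  1.01023511e-04,
        -1.29368033e-03],
       [-2.69167908e-04, -3.02937945e-01,  9.53010246e-01,
        -1.59366876e-01],
       [ 0.00000000e+00,  0.00000000e+00,  0.00000000e+00,
         1.00000000e+00]])}
```

View pics/scene0.png

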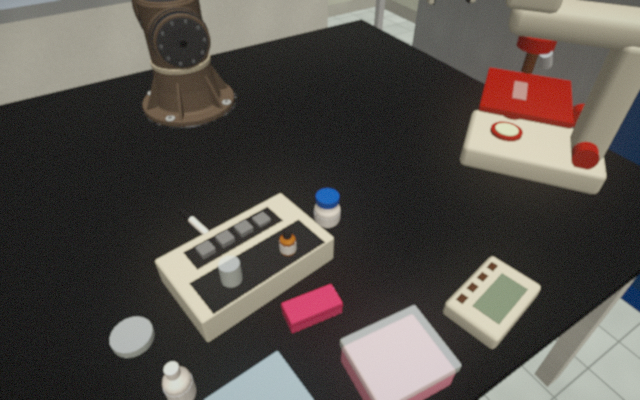

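View pics/side0.png

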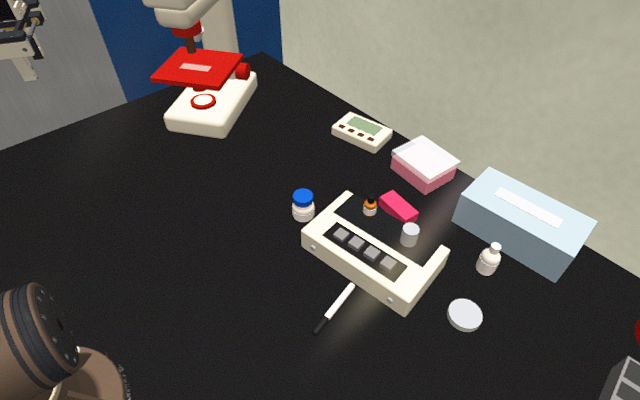

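View pics/wrist0.png

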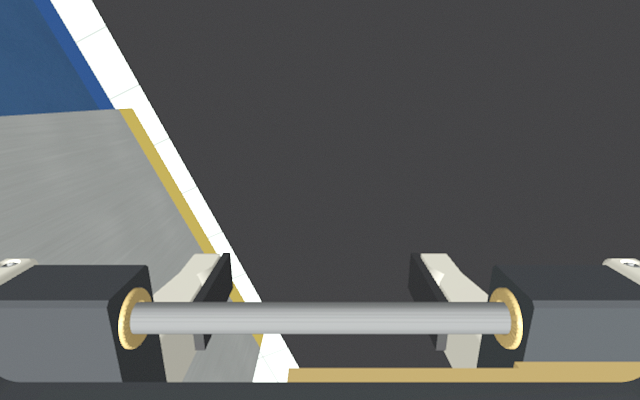

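The scene view shows the box at about (245,262), with its keys at (262,218), (243,229), (226,238) and (206,249). In the side view the keys run from (341,233) to (389,263). I'll enlarge both.

```bash
python3 - <<'E'
import cv2
a=cv2.imread('pics/scene0.png')[180:340,140:350];b=cv2.imread('pics/side0.png')[180:325,280:470]
cv2.imwrite('pics/sc_crop.png',cv2.resize(a,(210*38//10,160*37//10+16),interpolation=cv2.INTER_CUBIC)) if 0 else cv2.imwrite('pics/sc_crop.png',cv2.resize(a,None,fx=3.75,fy=3.75,interpolation=cv2.INTER_CUBIC))
cv2.imwrite('pics/si_crop.png',cv2.resize(b,None,fx=4,fy=4,interpolation=cv2.INTER_CUBIC))
E
```

```text
(no output)
```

View pics/sc_crop.png

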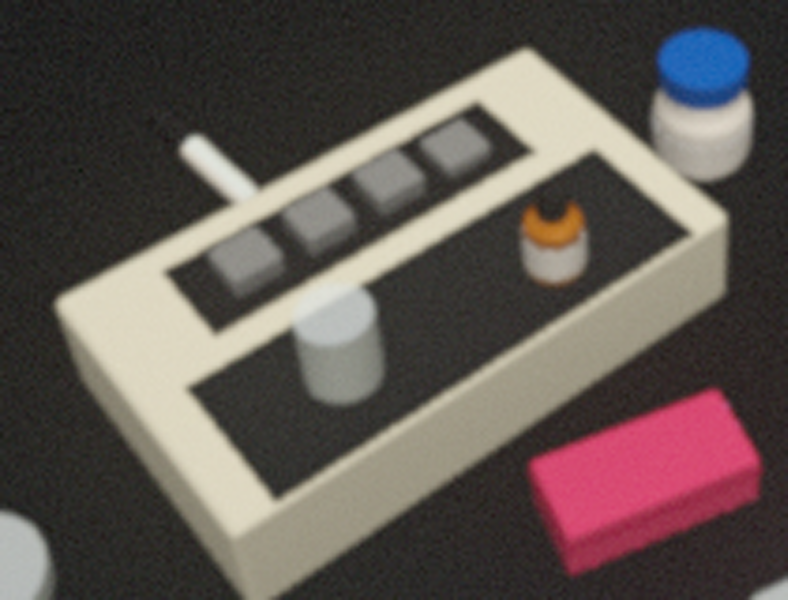

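View pics/si_crop.png

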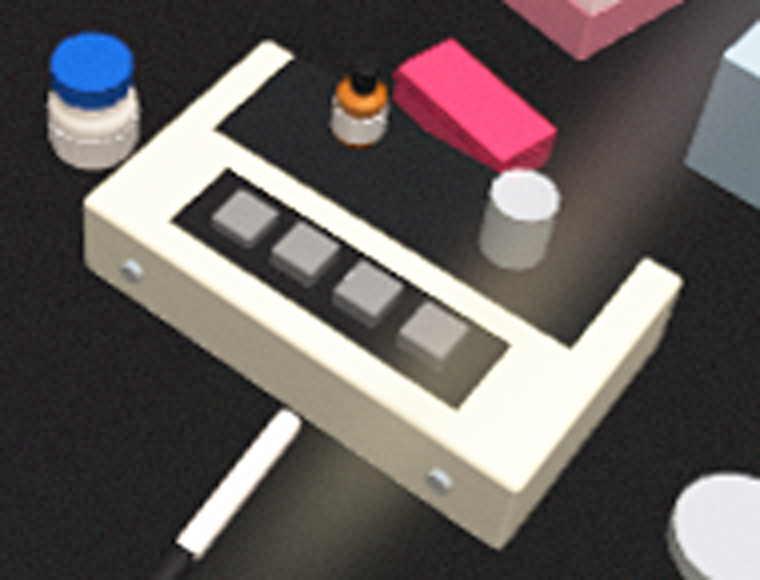

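Corners and keys are readable in both crops, so I'll fit the box pose jointly.

```bash
cat > h.py <<'E'
from station import *
import numpy as np
from scipy.optimize import least_squares
C={n:calibration(n) for n in('scene','side')}
def proj(n,X):
    c=C[n];p=np.asarray(X)@c['R'].T+c['t'];return np.c_[c['fx']*p[:,0]/p[:,2]+c['cx'],c['fy']*p[:,1]/p[:,2]+c['cy']]
L=np.array([[-.075,.125,.055],[.075,.125,.055],[.075,-.125,.055],[-.075,-.125,.055]]+[[-.035,y,.067] for y in(.054,.018,-.018,-.054)])
def W(p,L=L):
    c,s=np.cos(p[2]),np.sin(p[2]);return np.c_[p[0]+c*L[:,0]-s*L[:,1],p[1]+s*L[:,0]+c*L[:,1],L[:,2]]
E
python3 - <<'E'
from h import *
U={'scene':np.array([[530,48],[727,213],[237,535],[60,303],[456,145],[389,178],[320,213],[246,257]])/3.75+[140,180],
'side':np.array([[88,203],[270,42],[680,277],[517,490],[246,215],[306,250],[368,289],[434,333]])/4+[280,180]}
for names in(('scene',),('side',),('scene','side')):
    f=lambda p:np.concatenate([(proj(n,W(p))-U[n]).ravel() for n in names])
    r=least_squares(f,[.55,.1,0],loss='soft_l1');print(names,r.x.round(4))
print(np.c_[f(r.x).reshape(-1,2)].round(1).tolist());print(W(r.x).round(4))
E
```

```text
('scene',) [ 0.5944 -0.1097  0.1491]
('side',) [ 0.5918 -0.1128  0.1435]
('scene', 'side') [ 0.5936 -0.1106  0.1457]
[[-0.8, -0.6], [1.2, 0.7], [-1.3, 1.6], [-2.4, -0.2], [-0.5, -2.0], [-0.4, -0.9], [-0.6, 0.1], [-0.5, -0.7], [-2.1, -1.3], [-1.3, -1.8], [1.2, -0.7], [0.4, 0.1], [-0.3, -2.2], [-0.2, -1.4], [0.1, -1.2], [-0.0, -1.8]]
[[ 0.5013  0.0022  0.055 ]
 [ 0.6497  0.024   0.055 ]
 [ 0.686  -0.2234  0.055 ]
 [ 0.5376 -0.2452  0.055 ]
 [ 0.5512 -0.0623  0.067 ]
 [ 0.5564 -0.0979  0.067 ]
 [ 0.5616 -0.1335  0.067 ]
 [ 0.5668 -0.1691  0.067 ]]
```

```bash
python3 - <<'E'
from h import *
import station
print([n for n in dir(station) if not n.startswith('__')], getattr(station,'hold_point_z',None))
def back(n,u,z):
    c=C[n];d=c['R'].T@[(u[0]-c['cx'])/c['fx'],(u[1]-c['cy'])/c['fy'],1];o=-c['R'].T@c['t'];return (o+d*(z-o[2])/d[2]).round(3)
for n,u,z in[('scene',(462,160),0),('scene',(605,185),0),('side',(168,133),0),('side',(255,95),0),
 ('side',(370,215),.055),('scene',(288,254),.055),('side',(408,246),.055),('scene',(231,287),.055),('side',(303,220),0),('scene',(327,226),0),('side',(480,275),0)]:print(n,u,back(n,u,z))
E
```

```text
['Unreachable', 'calibration', 'get_state', 'grab_frame', 'hold_point_z', 'job_done'] 0.0188
scene (462, 160) [0.566 0.425 0.   ]
scene (605, 185) [0.788 0.616 0.   ]
side (168, 133) [0.48  0.533 0.   ]
side (255, 95) [0.767 0.534 0.   ]
side (370, 215) [ 0.633 -0.063  0.055]
scene (288, 254) [ 0.639 -0.06   0.055]
side (408, 246) [ 0.629 -0.165  0.055]
scene (231, 287) [ 0.65  -0.163  0.055]
side (303, 220) [0.552 0.055 0.   ]
scene (327, 226) [0.576 0.057 0.   ]
side (480, 275) [ 0.719 -0.283  0.   ]
```

Emit:
{"method": "arm_command", "body": {"fingers": [1,1,1,1,1,1,1,1], "dp": [[0.006,-0.042,0],[0.006,-0.042,0],[0.006,-0.042,0],[0.006,-0.042,0],[0.006,-0.042,0],[0.006,-0.042,0],[0.006,-0.042,0],[0.006,-0.042,0]], "roll": [0.07,0.07,0.07,0.07,0.07,0.07,0.07,0.07], "newtons": 20}}

```text
t: 0.95
eef_pos: [0.3198, 0.2712, 0.2201]
ee_rot: [3.134, -0.0, 0.169]
force: [0.6, -0.7, 1.3]
width: 0.0295
```

Emit:
{"method": "arm_command", "body": {"fingers": [1,1,1,1,1,1,1,1], "dp": [[0.029,-0.04,0],[0.029,-0.04,0],[0.029,-0.04,0],[0.029,-0.04,0],[0.029,-0.04,0],[0.029,-0.04,0],[0.029,-0.04,0],[0.029,-0.04,0]], "roll": [0,0,0,0,0,0,0,0]}}

```text
t: 1.75
eef_pos: [0.5498, -0.0569, 0.2225]
ee_rot: [3.139, -0.006, 0.178]
force: [0.1, 1.8, 0.1]
width: 0.0007
```

```bash
python3 - <<'E'
from h import *
import cv2
s=get_state();print({k:s[k] for k in('t','eef_pos','ee_rot','force','width')})
for n in('wrist','side','scene'):cv2.imwrite(f'pics/{n}1.png',grab_frame(n))
E
```

```text
{'t': 1.75, 'eef_pos': array([ 0.54981691, -0.05688502,  0.22249295]), 'ee_rot': array([ 3.13899397, -0.00630425,  0.17811225]), 'force': array([0.08824163, 1.84546406, 0.14340201]), 'width': 0.0006572048753733784}
```

View pics/wrist1.png

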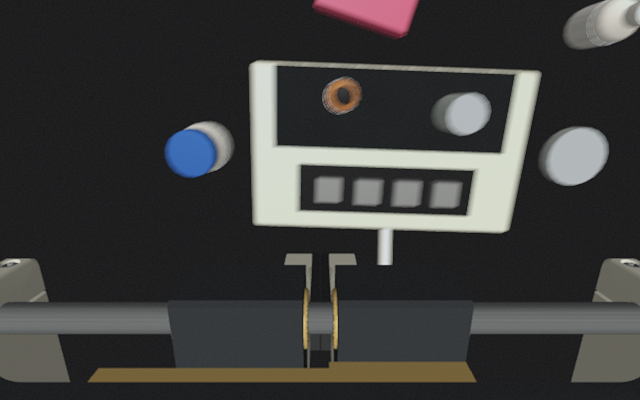

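View pics/side1.png

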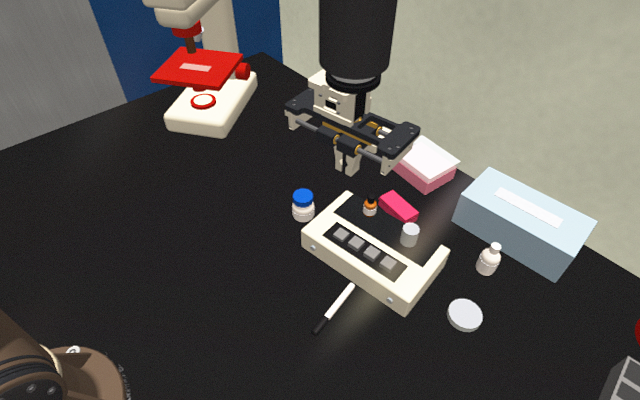

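View pics/scene1.png

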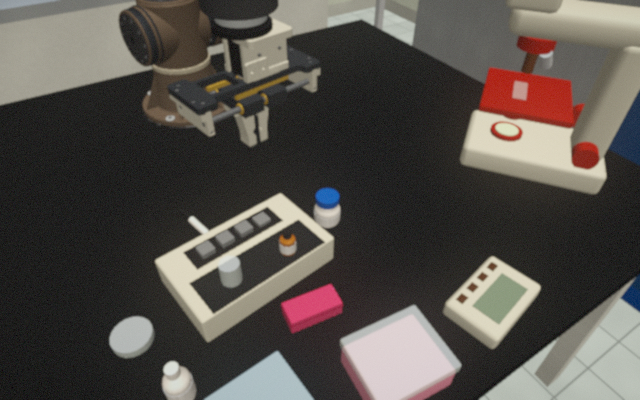

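```bash
python3 - <<'E'
from h import *
import cv2
from scipy.spatial.transform import Rotation as Ro
for n,(x0,y0,x1,y1,f) in{'wrist':(240,50,400,180,0),'wristf':(260,230,390,330,6),'side':(300,110,400,190,7),'scene':(210,80,310,160,7)}.items():
    if n=='wrist':x0,y0,x1,y1,f=300,155,480,240,4.4
    cv2.imwrite(f'pics/{n}1c.png',cv2.resize(cv2.imread(f"pics/{n.replace('tf','t')}1.png")[y0:y1,x0:x1],None,fx=f,fy=f,interpolation=cv2.INTER_CUBIC))
c=calibration('wrist');H=np.linalg.inv(c['hand_eye'])
for P in([0,0,0],[.0095,.021,0],[.0095,-.021,0],[-.0095,.021,0]):
    p=H[:3,:3]@P+H[:3,3];print(c['fx']*p[0]/p[2]+c['cx'],c['fy']*p[1]/p[2]+c['cy'])
T=np.array([.54981691,-.05688502,.22249295]);print(proj('side',[T]),proj('scene',[T]))
E
```

```text
321.81808752078325 270.57513070039346
364.563204263033 253.16463739081325
279.1123809065918 253.210601312222
363.1578515507383 287.3842553891226
[[342.70113365 170.01793696]] [[255.15069166 139.67252288]]
```

View pics/wrist1c.png

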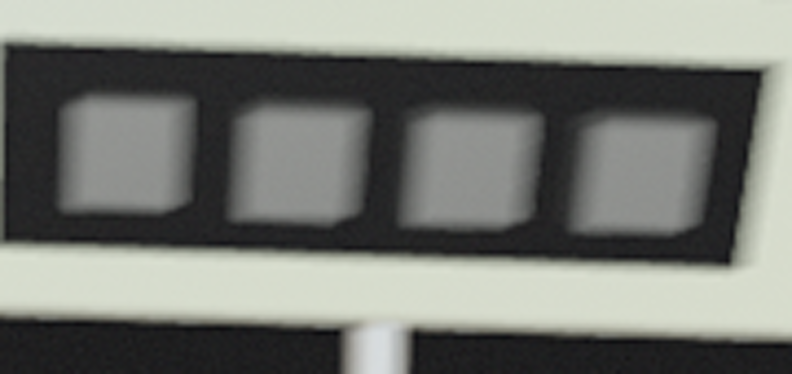

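View pics/wristf1c.png

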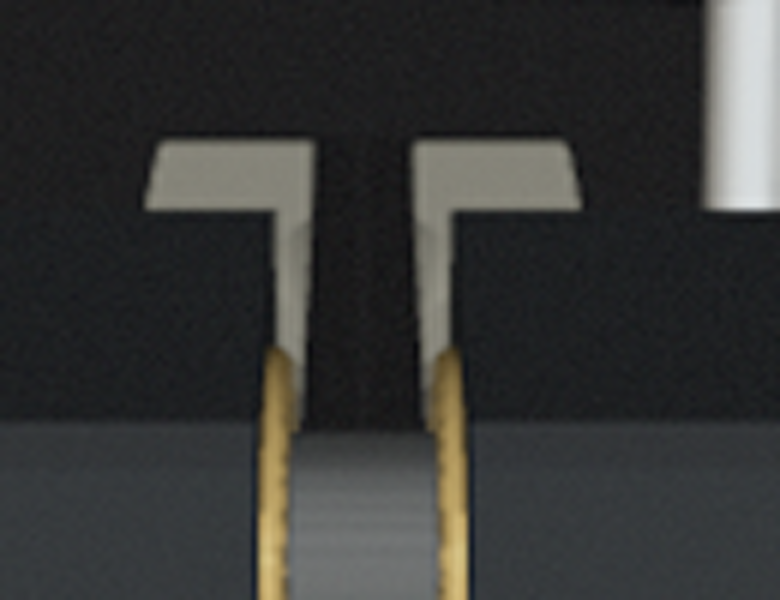

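View pics/side1c.png

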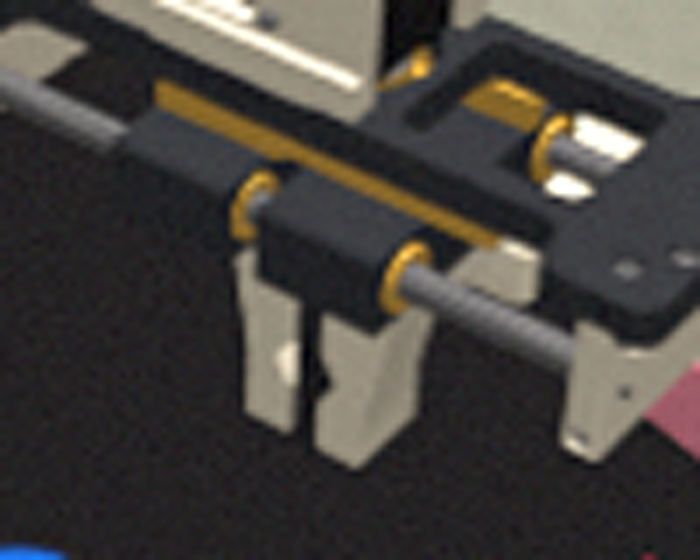

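View pics/scene1c.png

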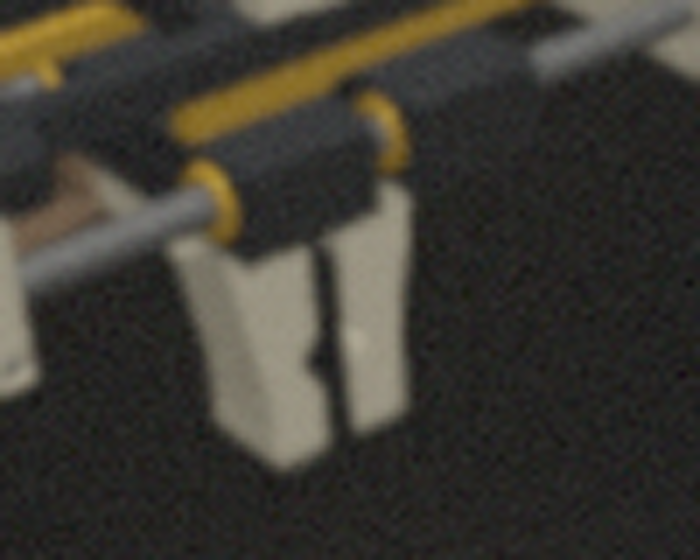

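The fingers are shut and about 36 mm wide over their backs, which leaves room beside the neighbouring keys. The wrist view shows the box corners at (250,62), (540,72), (508,232) and (253,225), and the key tops near (329,191) to (447,195). I'll use these to cross-check the pose.

```bash
python3 - <<'E'
from h import *
from scipy.spatial.transform import Rotation as Ro
c=calibration('wrist')
T=np.array([.54981691,-.05688502,.22249295]);Rt=Ro.from_euler('xyz',[3.13899397,-.00630425,.17811225]).as_matrix()
M=np.eye(4);M[:3,:3]=Rt;M[:3,3]=T;H=np.linalg.inv(M@c['hand_eye'])
C['wrist']=dict(c,R=H[:3,:3],t=H[:3,3])
U={'wrist':np.array([[253,225],[251,63],[540,72],[509,232]]+[[300+a/4.4,155+b/4.4] for a,b in((126,156),(304,166),(476,172),(648,178))]),
'scene':np.array([[530,48],[727,213],[237,535],[60,303],[456,145],[389,178],[320,213],[246,257]])/3.75+[140,180],
'side':np.array([[88,203],[270,42],[680,277],[517,490],[246,215],[306,250],[368,289],[434,333]])/4+[280,180]}
for names in(('wrist',),('scene','side','wrist')):
    f=lambda p:np.concatenate([(proj(n,W(p))-U[n]).ravel() for n in names])
    r=least_squares(f,[.55,.1,0],loss='soft_l1');print(names,r.x.round(4));print(f(r.x).reshape(-1,2).round(1).tolist());print(W(r.x)[4:].round(4))
E
```

```text
('wrist',) [ 0.5939 -0.1132  0.1477]
[[2.3, 1.1], [0.0, -1.5], [0.8, -1.1], [-0.8, 0.9], [0.8, 1.3], [-0.5, 0.1], [-0.6, -0.1], [-0.8, -0.4]]
[[ 0.5513 -0.0649  0.067 ]
 [ 0.5566 -0.1005  0.067 ]
 [ 0.5619 -0.1361  0.067 ]
 [ 0.5672 -0.1717  0.067 ]]
('scene', 'side', 'wrist') [ 0.5938 -0.1124  0.145 ]
[[-1.6, -0.2], [0.4, 1.2], [-2.6, 2.3], [-3.5, 0.2], [-1.4, -1.6], [-1.3, -0.5], [-1.6, 0.6], [-1.5, -0.2], [-1.4, -0.9], [-0.6, -1.4], [2.0, -0.1], [1.2, 0.7], [0.4, -1.7], [0.5, -0.9], [0.8, -0.6], [0.7, -1.2], [1.3, 0.7], [-0.7, -1.9], [-0.0, -0.7], [-1.8, 1.2], [-0.2, 1.1], [-1.5, 0.1], [-1.6, -0.1], [-1.8, -0.3]]
[[ 0.5513 -0.064   0.067 ]
 [ 0.5565 -0.0996  0.067 ]
 [ 0.5617 -0.1352  0.067 ]
 [ 0.5669 -0.1709  0.067 ]]
```

Emit:
{"method": "arm_command", "body": {"fingers": [1,1,1,1,1,1,1], "dp": [[0.0015,-0.0065,-0.03],[0,0,-0.03],[0,0,-0.03],[0,0,-0.03],[0,0,-0.016],[0,0,0],[0,0,0]], "roll": [-0.03,0,0,0,0,0,0]}}

```text
t: 2.6
eef_pos: [0.5487, -0.061, 0.0823]
ee_rot: [3.139, -0.006, 0.144]
force: [1.5, -1.1, 0.2]
width: 0.0002
```

Emit:
{"method": "arm_command", "body": {"fingers": [1,1,1,1], "dp": [[0.0026,-0.0028,-0.006],[0,0,0],[0,0,0],[0,0,0]], "roll": [0,0,0,0]}}

```text
t: 3.0
eef_pos: [0.5535, -0.0629, 0.0795]
ee_rot: [3.14, -0.012, 0.146]
force: [0.1, 0.1, -1.1]
width: 0.0008
```

```bash
python3 - <<'E'
from h import *
import cv2
s=get_state();print({k:s[k] for k in('t','eef_pos','ee_rot','force')})
a=grab_frame('side')[180:300,290:430];b=grab_frame('scene')[150:270,190:330]
o=[cv2.resize(i,None,fx=2.8,fy=2.8,interpolation=cv2.INTER_CUBIC) for i in(a,b)]
cv2.imwrite('pics/k1.png',np.hstack(o))
E
```

```text
{'t': 3.0, 'eef_pos': array([ 0.55354362, -0.06288173,  0.07950406]), 'ee_rot': array([ 3.13950318, -0.01177817,  0.1458429 ]), 'force': array([ 0.05829627,  0.12572732, -1.14914155])}
```

View pics/k1.png

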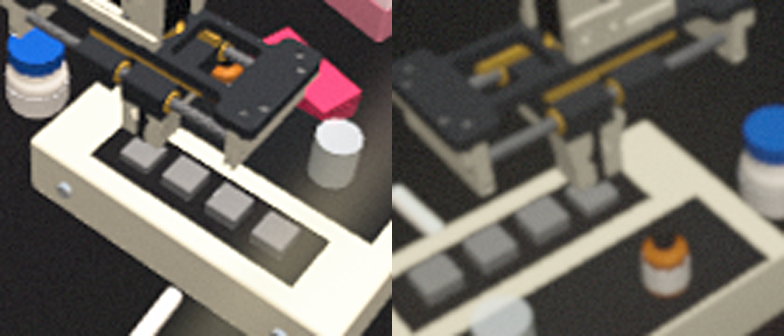

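```bash
cat >> h.py <<'E'
def avg(k=6):
    A=[]
    for i in range(k):
        grab_frame('side');s=get_state();A.append(np.r_[s['eef_pos']*1e3,s['force']])
    A=np.array(A);print('t',round(s['t'],2));print(A.round(1));print('mean',A.mean(0).round(2),'sd',A.std(0).round(2))
E
python3 -c "
from h import *
avg(8)"
```

```text
t 3.5
[[ 5.534e+02 -6.290e+01  7.930e+01 -6.000e-01 -3.000e-01  9.000e-01]
 [ 5.533e+02 -6.300e+01  7.910e+01  6.000e-01 -8.000e-01 -7.000e-01]
 [ 5.532e+02 -6.300e+01  7.910e+01 -4.000e-01  3.000e-01 -5.000e-01]
 [ 5.532e+02 -6.300e+01  7.900e+01 -2.000e-01 -9.000e-01 -7.000e-01]
 [ 5.531e+02 -6.290e+01  7.890e+01  3.000e-01  2.000e-01  0.000e+00]
 [ 5.532e+02 -6.290e+01  7.890e+01  4.000e-01 -4.000e-01  5.000e-01]
 [ 5.531e+02 -6.290e+01  7.890e+01  1.100e+00 -5.000e-01 -3.000e-01]
 [ 5.531e+02 -6.300e+01  7.890e+01  1.000e-01  9.000e-01 -4.000e-01]]
mean [ 5.532e+02 -6.295e+01  7.901e+01  1.800e-01 -1.800e-01 -1.500e-01] sd [0.07 0.01 0.14 0.51 0.58 0.54]
```

Emit:
{"method": "arm_command", "body": {"fingers": [1], "dp": [[-0.0015,0,-0.009]], "roll": [0]}}

```text
t: 3.6
eef_pos: [0.5526, -0.0628, 0.0706]
ee_rot: [3.139, -0.013, 0.146]
force: [-0.0, -0.9, 0.2]
width: 0.0003
```

```bash
python3 -c "
from h import *
avg(5)"
```

```text
t 3.85
[[ 5.508e+02 -6.290e+01  6.830e+01 -1.600e+00  1.000e+00 -2.300e+00]
 [ 5.505e+02 -6.310e+01  6.850e+01 -2.000e-01 -1.100e+00  5.000e-01]
 [ 5.509e+02 -6.310e+01  6.900e+01 -1.100e+00 -1.000e-01  5.000e-01]
 [ 5.512e+02 -6.300e+01  6.930e+01  5.000e-01 -3.000e-01 -6.000e-01]
 [ 5.515e+02 -6.300e+01  6.960e+01  3.000e-01 -8.000e-01  1.100e+00]]
mean [ 5.5098e+02 -6.3010e+01  6.8930e+01 -4.2000e-01 -2.5000e-01 -1.8000e-01] sd [0.36 0.05 0.51 0.8  0.69 1.19]
```

Emit:
{"method": "arm_command", "body": {"fingers": [1], "dp": [[0,0,-0.002]], "roll": [0]}}

```text
t: 3.95
eef_pos: [0.5518, -0.0629, 0.0678]
ee_rot: [3.139, -0.011, 0.146]
force: [0.2, 1.2, 0.4]
width: 0.0003
```

```bash
python3 -c "
from h import *
avg(4)"
```

```text
t 4.15
[[ 5.515e+02 -6.300e+01  6.730e+01  1.000e-01 -5.000e-01 -1.000e-01]
 [ 5.514e+02 -6.300e+01  6.740e+01 -1.000e-01 -4.000e-01  1.000e-01]
 [ 5.515e+02 -6.300e+01  6.750e+01  4.000e-01  4.000e-01 -7.000e-01]
 [ 5.515e+02 -6.300e+01  6.760e+01  0.000e+00  6.000e-01  4.000e-01]]
mean [ 5.5147e+02 -6.2980e+01  6.7450e+01  9.0000e-02  3.0000e-02 -9.0000e-02] sd [0.03 0.01 0.1  0.18 0.44 0.43]
```

Emit:
{"method": "arm_command", "body": {"fingers": [1], "dp": [[0,0,-0.001]], "roll": [0]}}

```text
t: 4.25
eef_pos: [0.5517, -0.063, 0.0668]
ee_rot: [3.139, -0.01, 0.146]
force: [-0.0, -0.2, 0.6]
width: 0.0004
```

```bash
python3 -c "
from h import *
avg(4)"
```

```text
t 4.45
[[ 5.515e+02 -6.300e+01  6.650e+01 -2.000e-01  4.000e-01 -3.000e-01]
 [ 5.515e+02 -6.300e+01  6.650e+01  2.000e-01 -5.000e-01 -6.000e-01]
 [ 5.515e+02 -6.300e+01  6.660e+01 -1.000e-01  5.000e-01 -2.000e-01]
 [ 5.515e+02 -6.300e+01  6.660e+01  1.000e-01  7.000e-01 -1.000e-01]]
mean [ 5.515e+02 -6.298e+01  6.656e+01 -2.000e-02  2.500e-01 -3.100e-01] sd [0.02 0.01 0.04 0.15 0.47 0.18]
```

Emit:
{"method": "arm_command", "body": {"fingers": [1], "dp": [[0,0,-0.001]], "roll": [0]}}

```text
t: 4.55
eef_pos: [0.5516, -0.063, 0.0657]
ee_rot: [3.139, -0.01, 0.146]
force: [0.1, 0.9, -0.1]
width: 0.0005
```

```bash
python3 -c "
from h import *
avg(4)"
```

```text
t 4.75
[[ 5.515e+02 -6.300e+01  6.550e+01 -4.000e-01  6.000e-01  9.000e-01]
 [ 5.514e+02 -6.300e+01  6.550e+01 -5.000e-01  2.000e-01  1.000e-01]
 [ 5.515e+02 -6.300e+01  6.550e+01 -5.000e-01  1.000e-01  5.000e-01]
 [ 5.515e+02 -6.300e+01  6.560e+01 -5.000e-01  3.000e-01  4.000e-01]]
mean [ 5.5149e+02 -6.2980e+01  6.5530e+01 -4.7000e-01  2.8000e-01  4.7000e-01] sd [0.03 0.01 0.04 0.04 0.17 0.3 ]
```

Emit:
{"method": "arm_command", "body": {"fingers": [1], "dp": [[0,0,-0.0007]], "roll": [0]}}

```text
t: 4.85
eef_pos: [0.5516, -0.063, 0.0649]
ee_rot: [3.139, -0.01, 0.146]
force: [0.6, 0.6, -0.1]
width: 0.0002
```

```bash
python3 -c "
from h import *
avg(4)"
```

```text
t 5.05
[[ 5.515e+02 -6.300e+01  6.480e+01 -1.000e-01 -2.000e-01 -5.000e-01]
 [ 5.514e+02 -6.300e+01  6.480e+01  0.000e+00  3.000e-01 -0.000e+00]
 [ 5.515e+02 -6.300e+01  6.480e+01  1.000e-01  0.000e+00 -2.000e-01]
 [ 5.514e+02 -6.300e+01  6.480e+01 -8.000e-01 -3.000e-01 -5.000e-01]]
mean [ 5.5145e+02 -6.2990e+01  6.4800e+01 -1.9000e-01 -3.0000e-02 -2.9000e-01] sd [0.01 0.01 0.03 0.36 0.23 0.19]
```

Emit:
{"method": "arm_command", "body": {"fingers": [1], "dp": [[0,0,-0.0007]], "roll": [0]}}

```text
t: 5.15
eef_pos: [0.5515, -0.063, 0.0642]
ee_rot: [3.139, -0.01, 0.146]
force: [0.4, 0.1, 0.7]
width: 0.0003
```

```bash
python3 -c "
from h import *
avg(3)"
```

```text
t 5.3
[[ 5.514e+02 -6.300e+01  6.400e+01 -7.000e-01 -4.000e-01  1.000e-01]
 [ 5.514e+02 -6.300e+01  6.400e+01  6.000e-01  9.000e-01  9.000e-01]
 [ 5.514e+02 -6.300e+01  6.410e+01  1.000e-01 -1.000e-01 -8.000e-01]]
mean [ 5.5143e+02 -6.3010e+01  6.4050e+01  2.0000e-02  1.1000e-01  1.0000e-01] sd [0.01 0.01 0.02 0.55 0.54 0.71]
```

Emit:
{"method": "arm_command", "body": {"fingers": [1], "dp": [[0,0,-0.0005]], "roll": [0]}}

```text
t: 5.4
eef_pos: [0.5515, -0.063, 0.0636]
ee_rot: [3.139, -0.01, 0.146]
force: [-0.6, 0.5, 1.4]
width: 0.0005
```

```bash
python3 -c "
from h import *
avg(4)"
```

```text
t 5.6
[[ 5.515e+02 -6.300e+01  6.360e+01 -0.000e+00  8.000e-01  5.000e-01]
 [ 5.515e+02 -6.300e+01  6.360e+01 -4.000e-01  6.000e-01  1.300e+00]
 [ 5.515e+02 -6.300e+01  6.360e+01 -6.000e-01 -5.000e-01  1.000e-01]
 [ 5.515e+02 -6.300e+01  6.360e+01 -1.000e-01 -4.000e-01  7.000e-01]]
mean [ 5.5149e+02 -6.3000e+01  6.3610e+01 -2.7000e-01  1.0000e-01  6.8000e-01] sd [0.01 0.01 0.01 0.23 0.57 0.43]
```

Emit:
{"method": "arm_command", "body": {"fingers": [1], "dp": [[0,0,-0.0004]], "roll": [0]}}

```text
t: 5.7
eef_pos: [0.5515, -0.063, 0.0634]
ee_rot: [3.139, -0.01, 0.146]
force: [-1.2, -0.9, 3.2]
width: 0.0004
```

```bash
python3 -c "
from h import *
avg(4)"
```

```text
t 5.9
[[ 5.515e+02 -6.300e+01  6.340e+01 -1.200e+00 -4.000e-01  3.600e+00]
 [ 5.515e+02 -6.300e+01  6.340e+01 -6.000e-01  7.000e-01  3.000e+00]
 [ 5.515e+02 -6.300e+01  6.340e+01 -1.900e+00  5.000e-01  3.100e+00]
 [ 5.515e+02 -6.300e+01  6.340e+01 -1.300e+00  7.000e-01  2.800e+00]]
mean [ 5.5152e+02 -6.3000e+01  6.3410e+01 -1.2500e+00  3.5000e-01  3.1200e+00] sd [0.01 0.   0.02 0.45 0.46 0.31]
```

Key 1 first makes contact at z≈63.5 mm and carries 3 N with almost no give, so it feels latched. I'll tap the other three in order.

Emit:
{"method": "arm_command", "body": {"fingers": [1,1,1,1,1], "dp": [[0,0,0.01],[0,0,0.005],[0.003,-0.018,0],[0.002,-0.013,0],[0,0,0]], "roll": [0,0,0,0,0]}}

```text
t: 6.4
eef_pos: [0.5572, -0.0947, 0.0807]
ee_rot: [3.139, -0.011, 0.147]
force: [-0.7, 0.3, 0.5]
width: 0.0002
```

```bash
python3 -c "
from h import *
avg(4)"
```

```text
t 6.6
[[ 5.571e+02 -9.420e+01  8.060e+01 -3.000e-01  7.000e-01 -4.000e-01]
 [ 5.570e+02 -9.390e+01  8.050e+01 -1.000e+00  2.000e-01 -5.000e-01]
 [ 5.569e+02 -9.360e+01  8.040e+01 -1.000e-01 -1.000e-01 -3.000e-01]
 [ 5.568e+02 -9.340e+01  8.040e+01  4.000e-01 -0.000e+00 -5.000e-01]]
mean [ 5.5694e+02 -9.3790e+01  8.0480e+01 -2.5000e-01  1.8000e-01 -4.3000e-01] sd [0.11 0.31 0.11 0.52 0.29 0.1 ]
```

Key 2's target is (0.5566, -0.099).

Emit:
{"method": "arm_command", "body": {"fingers": [1,1,1,1], "dp": [[0,-0.0055,-0.004],[0,0,-0.004],[0,0,-0.001],[0,0,0]], "roll": [0,0,0,0]}}

```text
t: 7.0
eef_pos: [0.5564, -0.0985, 0.0701]
ee_rot: [3.14, -0.01, 0.149]
force: [0.4, -0.3, 0.7]
width: 0.0003
```

```bash
python3 -c "
from h import *
avg(4)"
```

```text
t 7.2
[[ 5.563e+02 -9.850e+01  7.010e+01  3.000e-01 -1.000e-01  2.000e-01]
 [ 5.565e+02 -9.850e+01  7.030e+01  5.000e-01  1.000e-01 -9.000e-01]
 [ 5.566e+02 -9.850e+01  7.050e+01  2.000e-01  1.000e-01  1.000e-01]
 [ 5.567e+02 -9.850e+01  7.060e+01  2.000e-01 -4.000e-01 -4.000e-01]]
mean [ 5.5652e+02 -9.8500e+01  7.0370e+01  3.2000e-01 -1.0000e-01 -2.5000e-01] sd [0.12 0.01 0.17 0.12 0.2  0.44]
```

Emit:
{"method": "arm_command", "body": {"fingers": [1], "dp": [[0,0,-0.002]], "roll": [0]}}

```text
t: 7.3
eef_pos: [0.557, -0.0984, 0.0688]
ee_rot: [3.14, -0.011, 0.149]
force: [-0.6, 0.1, 0.6]
width: 0.0009
```

```bash
python3 -c "
from h import *
avg(3)"
```

```text
t 7.45
[[ 5.567e+02 -9.840e+01  6.840e+01 -4.000e-01 -3.000e-01 -2.000e-01]
 [ 5.566e+02 -9.840e+01  6.840e+01 -5.000e-01  4.000e-01 -3.000e-01]
 [ 5.566e+02 -9.850e+01  6.850e+01  2.000e-01  4.000e-01 -2.000e-01]]
mean [ 5.5663e+02 -9.8450e+01  6.8420e+01 -2.5000e-01  1.5000e-01 -2.3000e-01] sd [0.04 0.04 0.06 0.3  0.36 0.02]
```

Emit:
{"method": "arm_command", "body": {"fingers": [1], "dp": [[0,0,-0.001]], "roll": [0]}}

```text
t: 7.55
eef_pos: [0.5567, -0.0985, 0.0676]
ee_rot: [3.14, -0.011, 0.149]
force: [0.6, 0.0, -0.4]
width: 0.0004
```

```bash
python3 -c "
from h import *
avg(4)"
```

```text
t 7.75
[[ 5.567e+02 -9.850e+01  6.740e+01 -1.000e+00  6.000e-01  2.700e+00]
 [ 5.567e+02 -9.850e+01  6.750e+01  3.000e-01 -4.000e-01  7.000e-01]
 [ 5.566e+02 -9.850e+01  6.750e+01  4.000e-01 -5.000e-01 -5.000e-01]
 [ 5.566e+02 -9.850e+01  6.750e+01  9.000e-01  5.000e-01  0.000e+00]]
mean [ 5.5665e+02 -9.8490e+01  6.7460e+01  1.3000e-01  4.0000e-02  7.3000e-01] sd [0.04 0.   0.01 0.7  0.48 1.22]
```

Contact begins at about 67.45 mm. One more millimetre will feel the give.

Emit:
{"method": "arm_command", "body": {"fingers": [1], "dp": [[0,0,-0.001]], "roll": [0]}}

```text
t: 7.85
eef_pos: [0.5566, -0.0985, 0.0666]
ee_rot: [3.14, -0.011, 0.149]
force: [-0.4, 0.1, 2.6]
width: 0.0004
```

```bash
python3 -c "
from h import *
avg(4)"
```

```text
t 8.05
[[ 5.566e+02 -9.850e+01  6.650e+01 -7.000e-01  3.000e-01  1.700e+00]
 [ 5.567e+02 -9.850e+01  6.650e+01 -8.000e-01  5.000e-01  2.900e+00]
 [ 5.566e+02 -9.850e+01  6.660e+01  8.000e-01 -3.000e-01  1.500e+00]
 [ 5.566e+02 -9.850e+01  6.660e+01 -8.000e-01  5.000e-01  1.800e+00]]
mean [ 5.5664e+02 -9.8480e+01  6.6550e+01 -3.8000e-01  2.3000e-01  1.9800e+00] sd [0.01 0.01 0.04 0.67 0.32 0.56]
```

Emit:
{"method": "arm_command", "body": {"fingers": [1], "dp": [[0,0,-0.0008]], "roll": [0]}}

```text
t: 8.15
eef_pos: [0.5567, -0.0985, 0.066]
ee_rot: [3.14, -0.011, 0.149]
force: [-0.9, 0.6, 1.8]
width: 0.0002
```

```bash
python3 -c "
from h import *
avg(4)"
```

```text
t 8.35
[[ 5.566e+02 -9.850e+01  6.580e+01 -1.200e+00  2.000e-01  2.500e+00]
 [ 5.566e+02 -9.850e+01  6.580e+01 -4.000e-01  7.000e-01  3.100e+00]
 [ 5.566e+02 -9.850e+01  6.580e+01 -7.000e-01  8.000e-01  2.500e+00]
 [ 5.566e+02 -9.850e+01  6.580e+01 -1.700e+00  9.000e-01  2.200e+00]]
mean [556.63 -98.5   65.8   -1.02   0.65   2.55] sd [0.01 0.02 0.02 0.51 0.26 0.33]
```

Key 2 yields softly at 2.5 N from 67.4 mm, so it is up. On to key 3.

Emit:
{"method": "arm_command", "body": {"fingers": [1,1,1,1,1,1], "dp": [[0,0,0.007],[0,0,0.003],[0.003,-0.018,0],[0.002,-0.018,0],[0,0,0],[0,0,0]], "roll": [0,0,0,0,0,0]}}

```text
t: 8.95
eef_pos: [0.5621, -0.135, 0.0773]
ee_rot: [3.14, -0.011, 0.15]
force: [0.3, -0.7, -0.5]
width: 0.0004
```

```bash
python3 -c "
from h import *
avg(4)"
```

```text
t 9.15
[[ 5.621e+02 -1.348e+02  7.730e+01  3.000e-01  3.000e-01  5.000e-01]
 [ 5.621e+02 -1.346e+02  7.730e+01 -5.000e-01  1.000e-01 -7.000e-01]
 [ 5.621e+02 -1.345e+02  7.730e+01 -9.000e-01  2.000e-01  0.000e+00]
 [ 5.621e+02 -1.344e+02  7.730e+01 -3.000e-01  2.000e-01  3.000e-01]]
mean [ 5.6208e+02 -1.3458e+02  7.7300e+01 -3.4000e-01  2.1000e-01  2.0000e-02] sd [0.01 0.15 0.01 0.45 0.05 0.47]
```

Emit:
{"method": "arm_command", "body": {"fingers": [1,1,1,1], "dp": [[0,0,-0.004],[0,0,-0.002],[0,0,-0.001],[0,0,0]], "roll": [0,0,0,0]}}

```text
t: 9.55
eef_pos: [0.5619, -0.1332, 0.0695]
ee_rot: [3.14, -0.011, 0.152]
force: [-0.3, 0.5, -0.4]
width: 0.0004
```

```bash
python3 -c "
from h import *
avg(4)"
```

```text
t 9.75
[[ 5.620e+02 -1.332e+02  6.960e+01  5.000e-01  1.000e-01 -6.000e-01]
 [ 5.621e+02 -1.333e+02  6.970e+01 -1.000e-01  8.000e-01  9.000e-01]
 [ 5.621e+02 -1.333e+02  6.980e+01 -1.000e-01  0.000e+00 -5.000e-01]
 [ 5.622e+02 -1.333e+02  6.990e+01 -0.000e+00  4.000e-01 -3.000e-01]]
mean [ 5.6208e+02 -1.3329e+02  6.9750e+01  8.0000e-02  3.4000e-01 -1.0000e-01] sd [0.08 0.04 0.11 0.25 0.32 0.61]
```

Emit:
{"method": "arm_command", "body": {"fingers": [1], "dp": [[0,-0.0012,-0.0015]], "roll": [0]}}

```text
t: 9.85
eef_pos: [0.5624, -0.1345, 0.0686]
ee_rot: [3.14, -0.012, 0.152]
force: [0.3, -0.2, 0.3]
width: 0.0005
```

```bash
python3 -c "
from h import *
avg(3)"
```

```text
t 10.0
[[ 5.622e+02 -1.347e+02  6.820e+01 -3.000e-01  4.000e-01 -5.000e-01]
 [ 5.621e+02 -1.347e+02  6.820e+01  6.000e-01 -9.000e-01 -3.000e-01]
 [ 5.621e+02 -1.347e+02  6.830e+01  5.000e-01  4.000e-01 -5.000e-01]]
mean [ 5.6209e+02 -1.3468e+02  6.8250e+01  2.7000e-01 -5.0000e-02 -4.0000e-01] sd [0.04 0.01 0.03 0.41 0.64 0.11]
```

Emit:
{"method": "arm_command", "body": {"fingers": [1], "dp": [[0,0,-0.001]], "roll": [0]}}

```text
t: 10.1
eef_pos: [0.5622, -0.1347, 0.0674]
ee_rot: [3.14, -0.012, 0.152]
force: [-1.2, 0.2, 1.7]
width: 0.0007
```

```bash
python3 -c "
from h import *
avg(4)"
```

```text
t 10.3
[[ 5.622e+02 -1.347e+02  6.730e+01 -6.000e-01  2.000e-01  1.500e+00]
 [ 5.622e+02 -1.347e+02  6.730e+01 -8.000e-01 -5.000e-01  2.100e+00]
 [ 5.622e+02 -1.347e+02  6.740e+01  2.000e-01 -7.000e-01  1.500e+00]
 [ 5.622e+02 -1.347e+02  6.740e+01  3.000e-01  0.000e+00  9.000e-01]]
mean [ 5.6221e+02 -1.3471e+02  6.7370e+01 -2.2000e-01 -2.3000e-01  1.5000e+00] sd [0.02 0.01 0.07 0.46 0.37 0.4 ]
```

Emit:
{"method": "arm_command", "body": {"fingers": [1], "dp": [[0,0,-0.001]], "roll": [0]}}

```text
t: 10.4
eef_pos: [0.5622, -0.1347, 0.0666]
ee_rot: [3.14, -0.012, 0.152]
force: [-1.1, 0.2, 2.2]
width: 0.0003
```

```bash
python3 -c "
from h import *
avg(4)"
```

```text
t 10.6
[[ 5.622e+02 -1.347e+02  6.640e+01  6.000e-01  6.000e-01  2.400e+00]
 [ 5.622e+02 -1.347e+02  6.650e+01 -4.000e-01 -4.000e-01  3.200e+00]
 [ 5.622e+02 -1.347e+02  6.650e+01 -8.000e-01  0.000e+00  1.300e+00]
 [ 5.623e+02 -1.347e+02  6.650e+01  4.000e-01  1.000e-01  2.100e+00]]
mean [ 5.6224e+02 -1.3471e+02  6.6480e+01 -4.0000e-02  6.0000e-02  2.2500e+00] sd [0.01 0.01 0.04 0.58 0.34 0.66]
```

Key 3 makes contact at about 67.4 mm and gives 0.9 mm at 2.3 N, so it is up. On to key 4.

Emit:
{"method": "arm_command", "body": {"fingers": [1,1,1,1,1,1], "dp": [[0,0,0.007],[0,0,0.002],[0.003,-0.018,0],[0.002,-0.018,0],[0,0,0],[0,0,0]], "roll": [0,0,0,0,0,0]}}

```text
t: 11.2
eef_pos: [0.5674, -0.171, 0.0768]
ee_rot: [3.14, -0.012, 0.153]
force: [-0.3, 0.9, -1.1]
width: 0.0003
```

```bash
python3 -c "
from h import *
avg(4)"
```

```text
t 11.4
[[ 5.674e+02 -1.709e+02  7.680e+01  5.000e-01 -2.000e-01  7.000e-01]
 [ 5.674e+02 -1.707e+02  7.680e+01 -1.000e-01  8.000e-01  1.000e-01]
 [ 5.674e+02 -1.705e+02  7.680e+01  1.000e-01  6.000e-01 -1.000e-01]
 [ 5.675e+02 -1.705e+02  7.680e+01 -2.000e-01  2.000e-01 -1.000e-01]]
mean [ 5.6742e+02 -1.7064e+02  7.6770e+01  9.0000e-02  3.2000e-01  1.4000e-01] sd [0.03 0.15 0.01 0.26 0.39 0.33]
```

Emit:
{"method": "arm_command", "body": {"fingers": [1,1,1,1], "dp": [[0,-0.001,-0.004],[0,0,-0.002],[0,0,-0.0005],[0,0,0]], "roll": [0,0,0,0]}}

```text
t: 11.8
eef_pos: [0.5673, -0.1704, 0.0696]
ee_rot: [3.14, -0.012, 0.155]
force: [-0.0, -0.1, 0.6]
width: 0.0003
```

```bash
python3 -c "
from h import *
avg(4)"
```

```text
t 12.0
[[ 5.673e+02 -1.704e+02  6.960e+01  1.000e-01  8.000e-01 -4.000e-01]
 [ 5.674e+02 -1.704e+02  6.970e+01  3.000e-01  2.000e-01  8.000e-01]
 [ 5.675e+02 -1.705e+02  6.980e+01 -1.000e+00  5.000e-01 -0.000e+00]
 [ 5.675e+02 -1.705e+02  6.990e+01  4.000e-01  0.000e+00  7.000e-01]]
mean [ 5.6742e+02 -1.7043e+02  6.9760e+01 -5.0000e-02  3.6000e-01  2.7000e-01] sd [0.07 0.05 0.09 0.54 0.3  0.49]
```

Emit:
{"method": "arm_command", "body": {"fingers": [1], "dp": [[0,0,-0.0015]], "roll": [0]}}

```text
t: 12.1
eef_pos: [0.5677, -0.1705, 0.0686]
ee_rot: [3.14, -0.013, 0.155]
force: [0.0, -0.3, 0.1]
width: 0.0006
```

```bash
python3 -c "
from h import *
avg(3)"
```

```text
t 12.25
[[ 5.675e+02 -1.705e+02  6.820e+01 -7.000e-01  9.000e-01 -2.000e-01]
 [ 5.674e+02 -1.705e+02  6.820e+01  2.000e-01  1.000e-01 -6.000e-01]
 [ 5.674e+02 -1.705e+02  6.830e+01  2.000e-01 -0.000e+00  4.000e-01]]
mean [ 5.6744e+02 -1.7050e+02  6.8240e+01 -1.0000e-01  3.3000e-01 -1.3000e-01] sd [0.02 0.   0.04 0.41 0.42 0.39]
```

Emit:
{"method": "arm_command", "body": {"fingers": [1], "dp": [[0,0,-0.001]], "roll": [0]}}

```text
t: 12.35
eef_pos: [0.5675, -0.1706, 0.0674]
ee_rot: [3.14, -0.013, 0.155]
force: [-0.4, 0.4, 1.2]
width: 0.0005
```

```bash
python3 -c "
from h import *
avg(4)"
```

```text
t 12.55
[[ 5.675e+02 -1.705e+02  6.720e+01 -6.000e-01  6.000e-01  2.000e+00]
 [ 5.676e+02 -1.706e+02  6.740e+01 -2.000e-01  9.000e-01  1.700e+00]
 [ 5.676e+02 -1.705e+02  6.740e+01  3.000e-01  5.000e-01  2.500e+00]
 [ 5.675e+02 -1.706e+02  6.750e+01 -1.000e-01  0.000e+00  1.800e+00]]
mean [ 5.6755e+02 -1.7055e+02  6.7370e+01 -1.6000e-01  5.0000e-01  1.9800e+00] sd [0.02 0.01 0.09 0.34 0.31 0.31]
```

Emit:
{"method": "arm_command", "body": {"fingers": [1], "dp": [[0,0,-0.001]], "roll": [0]}}

```text
t: 12.65
eef_pos: [0.5675, -0.1706, 0.0666]
ee_rot: [3.14, -0.013, 0.155]
force: [-0.3, 0.2, 1.6]
width: 0.0005
```

```bash
python3 -c "
from h import *
avg(4)"
```

```text
t 12.85
[[ 5.676e+02 -1.705e+02  6.650e+01 -9.000e-01  6.000e-01  2.900e+00]
 [ 5.676e+02 -1.706e+02  6.650e+01 -0.000e+00  1.000e-01  2.300e+00]
 [ 5.676e+02 -1.705e+02  6.650e+01 -4.000e-01 -4.000e-01  2.100e+00]
 [ 5.675e+02 -1.706e+02  6.650e+01 -8.000e-01 -1.000e-01  2.600e+00]]
mean [ 5.6756e+02 -1.7055e+02  6.6490e+01 -5.3000e-01  7.0000e-02  2.4900e+00] sd [0.02 0.01 0.01 0.36 0.37 0.32]
```

Key 4 is up as well, so key 1 is the latched one. I'll go back to it.

Emit:
{"method": "arm_command", "body": {"fingers": [1,1,1,1,1,1,1,1], "dp": [[0,0,0.01],[0,0,0.007],[-0.004,0.027,0],[-0.004,0.027,0],[-0.004,0.027,0],[-0.002,0.013,0],[0,0,0],[0,0,0]], "roll": [0,0,0,0,0,0,0,0]}}

```text
t: 13.65
eef_pos: [0.5542, -0.0742, 0.088]
ee_rot: [3.14, -0.016, 0.154]
force: [-0.7, -0.2, -0.9]
width: 0.0004
```

```bash
python3 -c "
from h import *
avg(4)"
```

```text
t 13.85
[[ 5.542e+02 -7.440e+01  8.790e+01  2.000e-01  9.000e-01  1.000e+00]
 [ 5.542e+02 -7.470e+01  8.780e+01 -1.000e-01 -3.000e-01 -1.000e-01]
 [ 5.540e+02 -7.490e+01  8.760e+01  4.000e-01  3.000e-01  1.100e+00]
 [ 5.539e+02 -7.500e+01  8.750e+01  4.000e-01  5.000e-01  5.000e-01]]
mean [ 5.541e+02 -7.474e+01  8.769e+01  2.100e-01  3.600e-01  6.000e-01] sd [0.11 0.21 0.17 0.21 0.44 0.45]
```

Emit:
{"method": "arm_command", "body": {"fingers": [1,1,1,1,1], "dp": [[-0.002,0.011,0],[0,0.001,-0.005],[0,0,-0.005],[0,0,-0.003],[0,0,0]], "roll": [0,0,0,0,0]}}

```text
t: 14.35
eef_pos: [0.5515, -0.0637, 0.0726]
ee_rot: [3.14, -0.014, 0.15]
force: [0.1, -0.3, -0.1]
width: 0.0004
```

```bash
python3 -c "
from h import *
avg(5)"
```

```text
t 14.6
[[ 5.515e+02 -6.370e+01  7.280e+01 -3.000e-01  1.000e-01  2.000e-01]
 [ 5.517e+02 -6.370e+01  7.310e+01 -3.000e-01  7.000e-01  7.000e-01]
 [ 5.519e+02 -6.370e+01  7.330e+01  0.000e+00 -3.000e-01 -0.000e+00]
 [ 5.520e+02 -6.370e+01  7.350e+01  1.000e-01  9.000e-01  7.000e-01]
 [ 5.520e+02 -6.360e+01  7.350e+01 -4.000e-01  6.000e-01  5.000e-01]]
mean [ 5.5184e+02 -6.3700e+01  7.3240e+01 -1.8000e-01  4.2000e-01  4.2000e-01] sd [0.18 0.04 0.26 0.19 0.42 0.29]
```

Emit:
{"method": "arm_command", "body": {"fingers": [1,1,1,1,1,1], "dp": [[0,0,-0.003],[0,0,-0.003],[0,0,-0.002],[0,0,-0.001],[0,0,-0.001],[0,0,-0.001]], "roll": [0,0,0,0,0,0]}}

```text
t: 15.2
eef_pos: [0.5524, -0.0637, 0.0624]
ee_rot: [3.14, -0.016, 0.15]
force: [-1.4, 0.9, 4.0]
width: 0.0005
```

```bash
python3 -c "
from h import *
avg(3)"
```

```text
t 15.35
[[ 5.523e+02 -6.370e+01  6.230e+01 -1.600e+00  1.400e+00  4.900e+00]
 [ 5.523e+02 -6.370e+01  6.240e+01 -2.100e+00 -3.000e-01  4.600e+00]
 [ 5.524e+02 -6.370e+01  6.250e+01 -8.000e-01  6.000e-01  5.300e+00]]
mean [552.35 -63.67  62.4   -1.48   0.57   4.93] sd [0.01 0.01 0.07 0.56 0.67 0.28]
```

Emit:
{"method": "arm_command", "body": {"fingers": [1,1,1], "dp": [[0,0,-0.001],[0,0,-0.001],[0,0,-0.001]], "roll": [0,0,0]}}

```text
t: 15.65
eef_pos: [0.5524, -0.0637, 0.0605]
ee_rot: [3.14, -0.017, 0.15]
force: [-2.3, 1.4, 7.2]
width: 0.0003
```

```bash
python3 -c "
from h import *
avg(3)"
```

```text
t 15.8
[[ 5.524e+02 -6.370e+01  6.040e+01 -2.600e+00  1.300e+00  5.400e+00]
 [ 5.524e+02 -6.370e+01  6.050e+01 -2.800e+00  8.000e-01  6.800e+00]
 [ 5.524e+02 -6.370e+01  6.050e+01 -2.200e+00  5.000e-01  6.300e+00]]
mean [552.37 -63.67  60.47  -2.53   0.89   6.19] sd [0.01 0.01 0.02 0.28 0.32 0.58]
```

Emit:
{"method": "arm_command", "body": {"fingers": [1], "dp": [[0,0,-0.001]], "roll": [0]}}

```text
t: 15.9
eef_pos: [0.5524, -0.0637, 0.0599]
ee_rot: [3.14, -0.017, 0.15]
force: [-3.3, 1.6, 7.1]
width: 0.0006
```

```bash
python3 -c "
from h import *
avg(3)"
```

```text
t 16.05
[[552.4 -63.7  59.9  -2.2   1.1   6.1]
 [552.3 -63.7  59.9  -3.7   1.    6.3]
 [552.4 -63.7  59.9  -3.3   1.4   7.9]]
mean [552.38 -63.67  59.88  -3.07   1.17   6.75] sd [0.03 0.   0.03 0.62 0.14 0.81]
```

Emit:
{"method": "arm_command", "body": {"fingers": [1], "dp": [[0,0,-0.001]], "roll": [0]}}

```text
t: 16.15
eef_pos: [0.5524, -0.0637, 0.0594]
ee_rot: [3.14, -0.017, 0.151]
force: [-2.6, 0.6, 6.5]
width: 0.0001
```

```bash
python3 -c "
from h import *
avg(3)"
```

```text
t 16.3
[[552.4 -63.7  59.3  -2.7   1.4   6.6]
 [552.4 -63.7  59.4  -1.6   0.7   7.1]
 [552.4 -63.7  59.4  -2.6   0.7   6.8]]
mean [552.38 -63.68  59.35  -2.3    0.92   6.82] sd [0.01 0.   0.02 0.51 0.31 0.21]
```

Emit:
{"method": "arm_command", "body": {"fingers": [1], "dp": [[0,0,-0.001]], "roll": [0]}}

```text
t: 16.4
eef_pos: [0.5524, -0.0637, 0.0592]
ee_rot: [3.139, -0.018, 0.151]
force: [-5.9, 1.8, 16.0]
width: 0.0006
```

```bash
python3 -c "
from h import *
avg(3)"
```

```text
t 16.55
[[552.4 -63.7  59.3  -4.4   1.6  11.8]
 [552.4 -63.7  59.3  -4.8   1.8  11. ]
 [552.4 -63.7  59.3  -5.5   0.9  12.4]]
mean [552.43 -63.67  59.27  -4.89   1.41  11.77] sd [0.01 0.   0.01 0.44 0.39 0.56]
```

The key hit its hard stop at z≈59.3 mm, with the force jumping to 12–16 N. I'll release it by going straight up, then retreat and look.

Emit:
{"method": "arm_command", "body": {"fingers": [1,1,1,1,1,1,1,1], "dp": [[0,0,0.003],[0,0,0.005],[0,0,0.01],[0,0,0.02],[0,0,0.03],[0,0,0.03],[0,0,0.03],[0,0,0]], "roll": [0,0,0,0,0,0,0,0]}}

```text
t: 17.35
eef_pos: [0.5516, -0.0641, 0.1941]
ee_rot: [3.139, -0.017, 0.151]
force: [0.5, 0.7, -0.1]
width: 0.0005
```

```bash
python3 - <<'E'
from h import *
import cv2
print(get_state()['eef_pos'])
a=grab_frame('side')[180:325,280:470];b=grab_frame('scene')[180:340,140:350];w=grab_frame('wrist')
cv2.imwrite('pics/e_si.png',cv2.resize(a,None,fx=4,fy=4,interpolation=cv2.INTER_CUBIC))
cv2.imwrite('pics/e_sc.png',cv2.resize(b,None,fx=3.75,fy=3.75,interpolation=cv2.INTER_CUBIC))
cv2.imwrite('pics/e_w.png',w)
E
```

```text
[ 0.55161907 -0.06405145  0.19406649]
```

View pics/e_si.png

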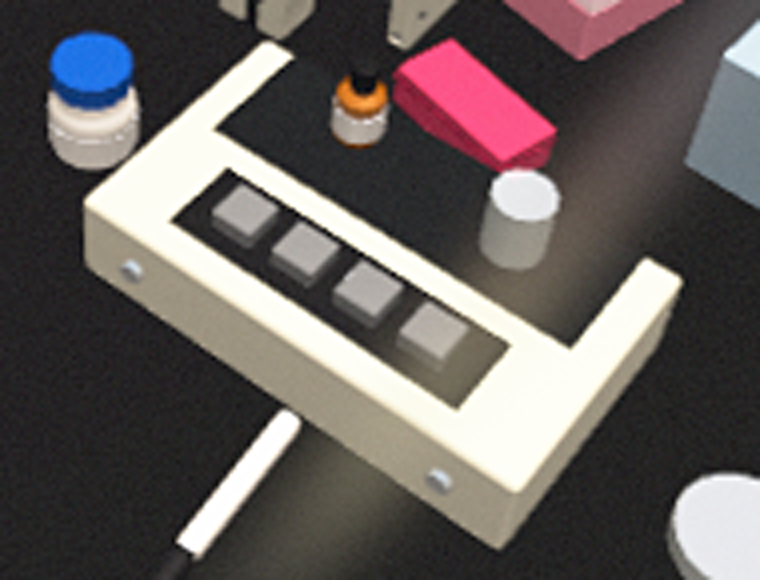

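View pics/e_sc.png

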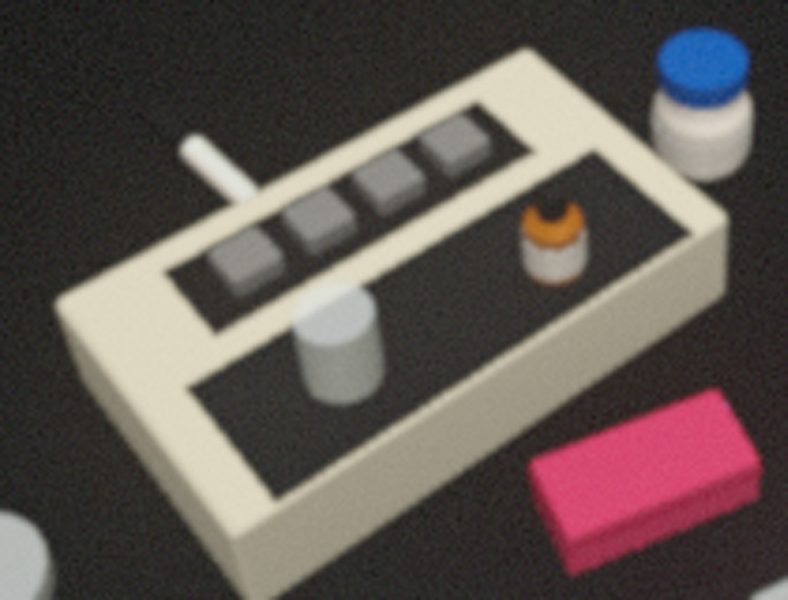

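View pics/e_w.png

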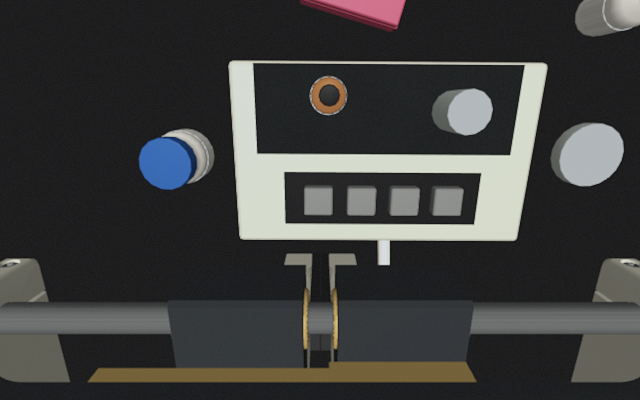

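In the side crop the key 1 cap has risen from (246,215) to (246,210), and in the scene crop from (456,145) to (456,139). Its sides now show like the other three, so it stands fully up. The bottle, lens case and everything around the box are where they were, and the tool is clear. I'm handing in.

```bash
python3 -c "
from station import *
job_done()"
```

```text
the job is handed in; nothing more can be done
```

I found the latched key: it was key 1, the leftmost. I pressed it to its stop and let it go, and all four keys now stand up. The job was handed in at about 17.5 s of the 58 s allowed.

- **Tapping:** I tapped keys 1 to 4 from left to right with the shut fingertips, each lightly at 2–3 N. Key 1 first touched at about 63.5 mm and held 3 N with almost no give. Keys 2, 3 and 4 touched at about 67.4 mm and gave softly. No key was pushed more than about 1.6 mm during the taps.
- **Pressing:** I then pushed key 1 down. It met its hard stop at about 59.3 mm, where the force rose from about 7 N to 16 N at most, and I lifted straight off.
- **Last checks:** In the side and scene pictures, key 1's cap has risen by about 1.5 pixels and its sides show like the others. The bottle, lens case and the other things in view had not moved. The tool was clear, at z = 0.19 m.
- **Limits and disagreements:** I did not tap key 1 again afterwards; that it is up rests on the pictures alone. Measured heights read about 0.4 mm above the nominal ones, and the three cameras agreed on the box position to about 3 mm.

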